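Put the ammonite into the dust case through its sprung flap

ROBOT

A 7-joint arm with a two-finger parallel gripper is mounted at the origin on the work surface. World frame = base frame: x ahead of the robot, y to its left, z up, the work surface at z = 0. Lengths are in m, angles in rad, forces in N, time in s.
With the tool pointing down it reaches from about 0.35 to 0.9 m from the base axis. Payload 8.1 kg.
Tool frame: the origin (TCP) lies between the finger pads; the fingertips stand 11 mm ahead of it and the grasp point (between the pads) lies 8 mm behind it; z points along the fingers, y is the line along which they close (so a half turn about z gives the same grasp; the last joint's range is limited). The gripper opens to 92 mm and grips with 3 to 60 N. Pads are 19 mm wide; open, the fingers measure 130 mm over their backs; the gripper's body (75 mm by 190 mm) begins 47 mm behind the grasp point.
Start: joints at [1.001, 0.434, 0.025, 1.573, -0.012, 1.134, -0.075], TCP at [0.281, -0.558, 0.238] pointing down, gripper open.
Joint ranges: [-2.62, 2.62], [-0.44, 2.09], [-1.27, 1.32], [0.08, 2.57], [-1.32, 4.46], [0.12, 2], [-2.74, 2.74]. Speed limits (rad/s): [2.22, 2.22, 3.01, 3.01, 3.14, 3.14, 3.14].

INTERFACE

Orientations are given as a unit quaternion [w, x, y, z].
In Python, from bench import env, optics gives the robot as it stands. The module is installed in compiled form; this text tells all that it offers.
- The arm moves only by the tool arm_command, never from a script. Its argument "targets" is a list of rows, each an object with "travel": the shift along the tool's x, y, z in m, a list of three; "roll": the turn about the tool's z in degrees; "hand": the closure, from 0 (fully open) to 1 (shut). In form: [{"travel": [x, y, z], "roll": roll, "hand": hand}, ...]. A call has 1 to 8 rows; each row shifts and turns the commanded pose from where the row before left it, along the tool's axes as they then stand; what a row does not reach is not made up. A row lasts 1/12 s, in which the tool goes at most 41.7 mm and 7.16 degrees, less where a joint would pass 70% of its speed; a pose out of reach is approached as far as the arm can. A call is refused whole if a number of a shift passes 0.0417 or a number of a turn 7.16, either way. A call with a gripper value outside its range is refused whole. The fingers move at their own pace and stop on an object; "force" is the grip in N (left out, the last holds). Time passes only in rows, so rows that do not move let the fingers close. It gives the time, the measured TCP pose, the force, the opening and the grip force at its end, in the units of the state.
- env.get_state(): the state, without advancing time (a new reading comes with each control period).
- optics.camera(name): name is "side" or "top"; returns (picture, depth): 480x640x3 uint8, red, green, blue; 480x640 float32, m along the optical axis (not along the pixel's ray), 0 where there is no reading.
- optics.calibration(name): a dict with "vertical_fov" (degrees; the focal length in pixels is half the picture's height over the tangent of half this angle, whatever the lens; pixels are square), "cx", "cy" (the principal point, pixels), "R" (3x3) and "t" (3): a world point X has camera coordinates R X + t. Camera axes: x right, y down, z forward; pixel columns grow to the right and rows downward; lengths in m; the calibration is good to about 2 mm. A picture is of the moment at which its call begins. calibration takes no time and is no camera call.
- env.finish_job(): hands the job in; it is judged then, once.
The state is a dict: "time_s": time; "q": joint angles; "dq": joint speeds; "effort": joint torques, N m; "tool_pos": TCP position; "eef_rot": TCP orientation; "force": force on the tool from outside, world axes, zero at the start; "wrist_torque": the same for the moment, N m; "gripper_width": opening from 0.0 (shut) to 1.0 (fully open); "finger_force": force on a finger pad.
Only numpy, scipy, OpenCV 4.12 (cv2) and the standard library are available. Lean on these libraries where they do the work, as an engineer would, in place of code of your own. Each camera call takes 0.05 s, during which the arm holds its last target. There are 200 camera calls.

TASK

Turn the quarter-turn latch knob on the clear display case clockwise to its stop to free the flap and leave it so, then push the mounted ammonite through the flap, standing upright, far enough in that the flap springs shut behind it. The wooden push block is there for the last part of the push; leave it lying on the table outside the case, and leave the other specimens, the rocks and the bottles where they are.

Things in the scene. Friction and masses are not known exactly. Their poses are not given: they have to be found in the camera images.
- case: Fixed clear acrylic case with dark edge strips, 260 mm wide, 250 deep, 115 high, with a clear roof and walls (5 mm) and one doorway, no sill. Origin: middle of the doorway on the table; x points level into the case, y to the left looking in (the latch's side), z up. Doorway: 104 mm wide (y -52 to 52), 78 high. Inside, the case is bare from x = 9 to 247 mm.
- flap (a joint): Angle of the opaque white flap that closes the doorway from inside, hinged on a level axle along its top edge 82 mm up, 78 mm tall: 0 shut, positive swung inward and up, 1.45 its limit. A light spring (0.01 to 0.04 N m) shuts it. It stays shut while the latch is locked. It must clear a thing's rear end before it can shut: the near end of the ammonite's plinth has to be about 70 mm (90 mm is ample) past the doorway.
- flap_mid (a point): Centre of the flap plate (116 x 78 mm, 5 mm thick).
- latch (a joint): Angle of the black latch knob on top of the case: 0 locked, 1.57 (a quarter turn clockwise seen from above) fully released, with stops at both ends; it stays where it is left (0.05 N m friction). It turns a steel cam inside the case that props an ear on the flap's edge; the flap is free above about 1.2.
- latch_grip (a point): Grip point of the latch knob, on its vertical axis, 37 mm above the case top (152 mm above the table): a bar 42 mm long, 14 mm thick, 32 mm tall. The bar lies along the case's x axis when locked and turns with the knob.
- ammonite_mid (a point): Centre, half-way up (34 mm), of the fossil to put away: a brown stone spiral disc, 56 mm in diameter and 24 mm thick, standing on edge on a dark wooden plinth 76 x 46 x 14 mm; 68 mm high in all, about 0.3 kg. x lies along the plinth and in the plane of the disc, y through its thickness (grasp across it; the disc's centre is 40 mm above the table), z up. Two other specimens stand on equal plinths.
- block_handle (a point): Grip point, 65 mm up, of the upright handle of the wooden push block (handle 36 mm along x, 22 mm along y, its top 85 mm up). The block is 200 mm long and 40 mm high, lying on the table, 20 mm wide, with a 60 mm wide head; about 0.12 kg, its centre of mass about 55 mm ahead of this point, so it needs a firm grip not to droop when lifted. x points along the block to its head, z up. The flat head face is 175 mm ahead of this point along x.
- block_head (a point): Centre of the push block's flat head face (60 mm wide, 40 mm high), 20 mm above its underside; axes as for the handle.
- crystal: Bystander: pale six-sided crystal point 69 mm high on a plinth like the ammonite's; origin at the centre of its underside.
- orb: Bystander: grey stone ball, 48 mm, on a plinth like the ammonite's, 66 mm high; origin at the centre of its underside.
- nodule1: Bystander: grey rounded rock 84 mm across, 50 mm high, beside the doorway; origin at the centre of its underside.
- nodule2: Bystander: buff rounded rock 72 mm across, 42 mm high, on the other side of the doorway; origin at the centre of its underside.
- water: Bystander: green bottle 66 mm across, 210 mm high; origin at the centre of its underside.
- cola: Bystander: clear bottle with a red cap, 72 mm across, 200 mm high; origin at the centre of its underside.
Mind the look-alikes: they are no part of the job. Leave any orange or red look-alike of the part that bears ammonite_mid alone. Of the things shaped like the part that bears block_handle, the wooden one is meant.

How it is judged:
By the outcome, as a careful person would: the job done as asked, in the order asked, and still so for the second after the job is handed in, with the robot touching nothing.
It also fails if it takes over 72 s, if anything falls off the work surface, if the arm or the gripper's body presses on something with over 40 N, if the wrist force passes 120 N, or if a joint passes its speed limit or range.

## Working session

There is one attempt and no reset: what is moved stays moved. The work goes in short steps, Python scripts to look and compute and a tool call to move; the robot and the scene stay as the last step left them, time stands still between calls to the robot, and variables do not carry over. Pictures are saved under pics/ and viewed, at most 10 in all, crops included, and the job is handed in when it is done.

Besides the shell and the picture viewer there is one more tool, called after "Request:" as name([rows], argument=value, ...), one row to a line, values as JSON. arm_command: Moves the arm, as the interface text tells. Its arguments: {"type":"object","properties":{"targets":{"type":"array"},"force":{"type":"number"}},"required":["targets"]}

```bash
mkdir -p pics; python3 - <<'E'
from bench import env, optics
import cv2, numpy as np
for n in ("top","side"):
    p,d=optics.camera(n); np.savez(f"pics/{n}0.npz",p=p,d=d); cv2.imwrite(f"pics/{n}0.png",p[:,:,::-1])
    c=optics.calibration(n); print(n,c)
print(env.get_state())
E
```

```text
top {'vertical_fov': 54.7264190715202, 'cx': 318.6175480591515, 'cy': 235.98041875105739, 'R': array([[ 0.01233478, -0.99991987, -0.00284733],
       [-0.9906484 , -0.01183335, -0.13592544],
       [ 0.13588086,  0.00449731, -0.99071498]]), 't': array([0.06316678, 0.50852986, 1.2581991 ])}
side {'vertical_fov': 50.67159051026913, 'cx': 316.65844723983906, 'cy': 242.82088186083428, 'R': array([[-0.95801307, -0.28621131, -0.01714762],
       [-0.15205257,  0.55783661, -0.81590338],
       [ 0.24308634, -0.77903877, -0.57793393]]), 't': array([0.51583328, 0.10197405, 1.30048391])}
{'time_s': 0.1, 'q': array([ 1.00138961,  0.43514065,  0.02494921,  1.57398731, -0.01161541,
        1.13402661, -0.0751083 ]), 'dq': array([ 0.00068362, -0.00174937,  0.00030668, -0.00293169,  0.00052752,
       -0.00111011,  0.00023889]), 'effort': array([ 2.15103209e-03, -6.69128609e+01,  9.87664908e-01, -3.15153050e+01,
       -6.05442747e-02,  3.73349246e-02,  3.46189347e-05]), 'tool_pos': array([ 0.28104384, -0.55774848,  0.2370383 ]), 'eef_rot': array([-6.75352089e-04,  9.72891784e-01,  2.31259754e-01, -2.14241293e-04]), 'force': array([ 0.41912451,  0.15665836, -0.15392988]), 'wrist_torque': array([-0.00758025,  0.03667575,  0.0051672 ]), 'finger_force': 0.0, 'gripper_width': 0.9970986355054052}
```

View pics/top0.png

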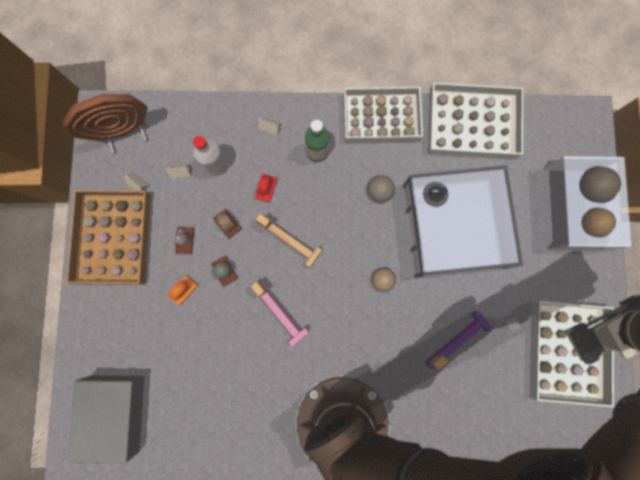

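View pics/side0.png

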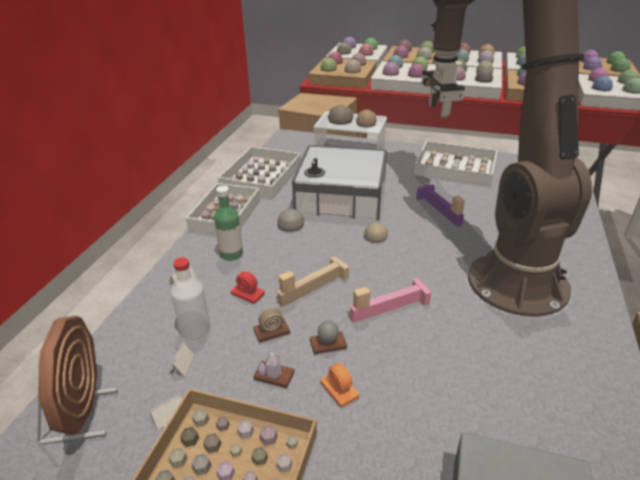

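Top view: case at (465,220) with doorway on its left edge and knob at (437,193). There are five plinth pieces: brown spiral at (227,222), grey ball at (222,270), crystal at (184,240), red look-alike at (265,187), orange look-alike at (182,290). The ammonite is the brown spiral, (271,322) in the side view. Blocks: wooden (288,240), pink (280,313), purple (460,342); the wooden one is meant. I'll confirm in an enlarged crop.

```bash
cat > h.py <<'E'
import numpy as np, cv2
from bench import env, optics
def ray(n,u,v):
    c=optics.calibration(n); f=240/np.tan(np.radians(c["vertical_fov"]/2))
    d=c["R"].T@np.array([(u-c["cx"])/f,(v-c["cy"])/f,1.]); return -c["R"].T@c["t"],d
def plane(n,u,v,z):
    o,d=ray(n,u,v); return (o+d*(z-o[2])/d[2])
def tri(a,b):  # two (name,u,v)
    o1,d1=ray(*a);o2,d2=ray(*b)
    s=np.linalg.lstsq(np.c_[d1,-d2],o2-o1,rcond=None)[0]
    return (o1+s[0]*d1+o2+s[1]*d2)/2
def proj(n,X):
    c=optics.calibration(n); f=240/np.tan(np.radians(c["vertical_fov"]/2))
    x=c["R"]@np.asarray(X,float)+c["t"]; return np.array([c["cx"]+f*x[0]/x[2],c["cy"]+f*x[1]/x[2]])
def cloud(n,d):
    c=optics.calibration(n); f=240/np.tan(np.radians(c["vertical_fov"]/2))
    v,u=np.mgrid[:480,:640]; P=np.stack([(u-c["cx"])/f*d,(v-c["cy"])/f*d,d],-1)
    return (P-c["t"])@c["R"]
E
python3 - <<'E'
from h import *
t=np.load("pics/top0.npz"); s=np.load("pics/side0.npz")
P=cloud("top",t["d"])
for u,v in [(227,222),(288,240),(437,193),(465,220),(381,188),(383,278),(100,160)]: print(u,v,P[v,u].round(4),t["p"][v,u])
a=cv2.resize(t["p"][200:290,160:330,::-1],None,fx=4.5,fy=4.5,interpolation=2)
cv2.imwrite("pics/crop1.png",a)
b=cv2.resize(t["p"][155:290,365:535,::-1],None,fx=4.4,fy=4.4,interpolation=2)
cv2.imwrite("pics/crop2.png",b)
# height segments: block & ammonite blobs
lab=(P[...,2]>0.008)&(P[...,2]<.3)&(t["d"]>0)
n,L,st,ce=cv2.connectedComponentsWithStats(lab.astype(np.uint8))
for i in range(1,n):
    if st[i,4]>80: print(st[i],ce[i].round(1),P[L==i].mean(0).round(3),P[L==i][:,2].max().round(3))
E
```

```text
227 222 [0.5396 0.3208 0.0625] [139 115  92]
288 240 [0.4951 0.1543 0.0371] [208 165 123]
437 193 [ 0.6058 -0.2326  0.1549] [62 63 67]
465 220 [ 0.5441 -0.3154  0.1124] [199 203 218]
381 188 [ 0.6421 -0.1029  0.0535] [150 139 127]
383 278 [ 0.3928 -0.1084  0.0419] [180 154 127]
100 160 [0.7289 0.7121 0.0032] [144 138 139]
[ 428   82   95   76 1781] [479.1 117.9] [ 0.86  -0.391  0.03 ] 0.052
[ 344   86   79   56 2401] [383.6 114.7] [ 0.868 -0.115  0.026] 0.05
[  62   93   86   60 3089] [105.5 116.6] [0.804 0.636 0.143] 0.234
[437  93  11  12 102] [442.3  98.4] [ 0.921 -0.288  0.022] 0.035
[453  94  12  11  91] [458.3  99.2] [ 0.92  -0.336  0.021] 0.033
[484  96  12  12 101] [489.7 101. ] [ 0.915 -0.427  0.021] 0.031
[391 106   9  20 123] [394.7 115.7] [ 0.868 -0.149  0.019] 0.03
[453 108  11  12  97] [457.9 113.3] [ 0.876 -0.333  0.021] 0.032
[484 110  12  12  92] [489.5 115.4] [ 0.871 -0.425  0.02 ] 0.033
[258 117  23  15 198] [267.9 124.2] [0.836 0.221 0.024] 0.04
[305 119  24  42 804] [316.5 141. ] [0.749 0.078 0.128] 0.214
[452 122  11  12  98] [457.4 127.4] [ 0.833 -0.33   0.022]
[... 1611 characters left out ...]
 58 943] [458.1 340.5] [ 0.228 -0.309  0.042] 0.09
[555 311  14  11 115] [561.7 316.3] [ 0.295 -0.601  0.022] 0.037
[554 327  29  34 148] [567.1 339.9] [ 0.24  -0.557  0.124] 0.3
[555 346  13  10 104] [561.2 350.5] [ 0.203 -0.594  0.022] 0.032
[555 363  12  11  96] [560.6 367.9] [ 0.157 -0.591  0.02 ] 0.031
[570 363  14  12 116] [576.9 369.2] [ 0.154 -0.634  0.021] 0.035
[587 365  12  11  92] [592.8 370.4] [ 0.151 -0.678  0.019] 0.031
[  68  375   76   89 5978] [105.4 418.4] [0.025 0.607 0.081] 0.097
[ 297  377   92   75 4002] [339.2 409.1] [0.057 0.011 0.083] 0.3
[554 380  14  11 109] [560.7 385.3] [ 0.111 -0.588  0.021] 0.034
[587 381  13  14  94] [592.7 388.1] [ 0.105 -0.675  0.018] 0.028
```

View pics/crop1.png

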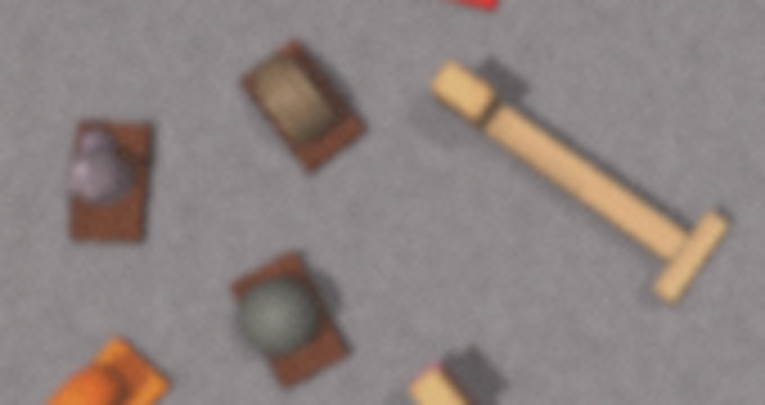

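View pics/crop2.png

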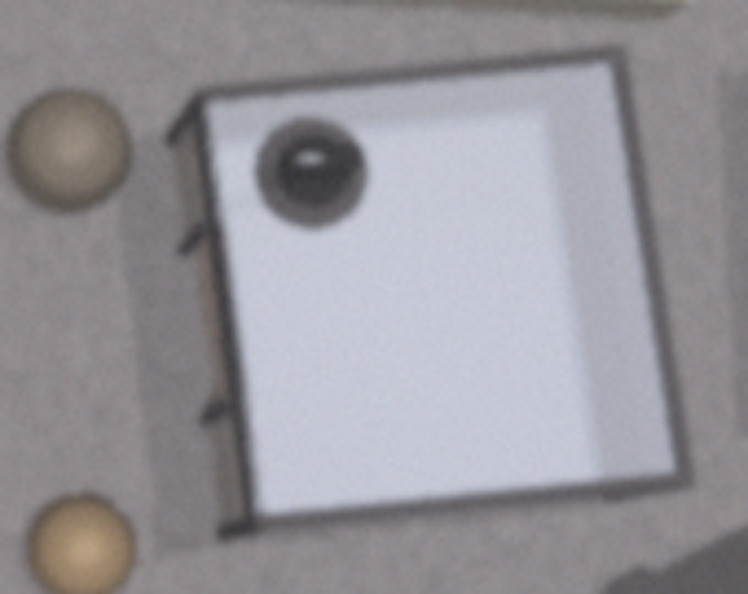

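The crops confirm it. In crop1 the ribbed brown disc at (295,95) is the ammonite, and the natural-wood block has its handle at (463,90) and head at (690,257). Crop2 shows the case roof corners at (200,97), (250,522), (685,480), (618,55) and the knob at (315,172). Next I compute poses.

```bash
python3 - <<'E'
from h import *
t=np.load("pics/top0.npz"); s=np.load("pics/side0.npz")
pl=lambda c,z,k,o:np.array([plane("top",c_[0]/k+o[0]-.4,c_[1]/k+o[1]-.4,z)[:2] for c_ in c])
C=pl([(200,97),(250,522),(685,480),(618,55)],.115,4.4,(365,155))
print("case corners FL FR BR BL\n",C.round(4), [np.linalg.norm(C[i]-C[i-1]).round(3) for i in range(4)])
ax=[C[2]-C[1],C[3]-C[0]]; print("case x dirs",[np.degrees(np.arctan2(a[1],a[0])).round(1) for a in ax],"from y", np.degrees(np.arctan2(*(C[0]-C[1])[::-1]))-90)
A=pl([(293,40),(367,128),(310,172),(240,82)],.014,4.5,(160,200)); 
print("plinth",A.round(4),A.mean(0).round(4),[np.linalg.norm(A[i]-A[i-1]).round(3) for i in range(4)],np.degrees(np.arctan2(*(A[1]-A[0])[::-1])),np.degrees(np.arctan2(*(A[2]-A[3])[::-1])))
Pt=cloud("top",t["d"]);Ps=cloud("side",s["d"])
def sel(P,c,r,z0,z1): 
    m=(np.hypot(P[...,0]-c[0],P[...,1]-c[1])<r)&(P[...,2]>z0)&(P[...,2]<z1); return P[m]
for n,P in (("top",Pt),("side",Ps)):
    for nm,c,r,z0,z1 in [("disc",(.54,.325),.05,.055,.075),("plinth",(.54,.325),.06,.008,.02),("handle",(.535,.205),.06,.075,.1),("body",(.49,.15),.11,.03,.05),("knob",(.606,-.232),.05,.135,.17),("nod1",(.645,-.103),.06,.02,.07),("nod2",(.391,-.109),.06,.02,.07)]:
        q=sel(P,c,r,z0,z1)
        if len(q)>5:
            (cx,cy),wh,an=cv2.minAreaRect((q[:,:2]*1000).astype(np.float32)); e=np.linalg.eigh(np.cov(q[:,:2].T))[1][:,1]
            print(n,nm,len(q),q.mean(0).round(4),"rect",round(cx,1),round(cy,1),np.round(wh,1),round(an,1),"pca",np.degrees(np.arctan2(e[1],e[0])).round(1))
B=pl([(722,216),(662,297)],.04,4.5,(160,200));print("head",B, pl([(463,84)],.085,4.5,(160,200)))
E
```

```text
case corners FL FR BR BL
 [[ 0.6589 -0.1722]
 [ 0.4028 -0.1978]
 [ 0.4305 -0.454 ]
 [ 0.6879 -0.4256]] [np.float64(0.255), np.float64(0.257), np.float64(0.258), np.float64(0.259)]
case x dirs [np.float64(-83.8), np.float64(-83.5)] from y -84.28397338906086
plinth [[0.5867 0.3388]
 [0.5307 0.2898]
 [0.5023 0.3247]
 [0.5592 0.3713]] [0.5447 0.3312] [np.float64(0.043), np.float64(0.074), np.float64(0.045), np.float64(0.074)] -138.79768519853423 -140.7172393740338
top disc 149 [0.5455 0.3311 0.0624] rect 546.8 332.6 [46.7 26.3] 38.2 pca -140.6
top plinth 222 [0.5414 0.3261 0.013 ] rect 553.8 323.5 [77.  69.1] 39.9 pca -146.2
top handle 107 [0.5451 0.2212 0.0829] rect 545.6 221.4 [35.7 22.2] 57.7 pca 55.4
top body 509 [0.4848 0.1339 0.0388] rect 501.6 156.7 [192.   59.1] 55.1 pca 55.7
top knob 121 [ 0.6117 -0.2356  0.1536] rect 613.5 -236.8 [14.9 43. ] 5.4 pca 94.4
top nod1 578 [ 0.6463 -0.1034  0.0389] rect 648.7 -105.4 [77.7 73.4] 88.3 pca 63.2
top nod2 431 [ 0.3913 -0.1102  0.0337] rect 391.5 -111.5 [63.7 64.2] 31.1 pca 83.4
side disc 206 [0.5457 0.3401 0.0632] rect 547.0 337.8 [48.7 29.9] 45.0 pca -142.8
side plinth 353 [0.5436 0.3459 0.0143] rect 546.6 337.0 [76.2 51.4] 37.6 pca -149.2
side handle 121 [0.5446 0.2286 0.0832] rect 546.6 224.9 [36.9 26.9] 57.1 pca 52.8
side body 587 [0.4893 0.1504 0.0388] rect 504.4 156.0 [192.7  61.6] 52.5 pca 56.7
side knob 74 [ 0.6118 -0.2265  0.1507] rect 613.6 -232.0 [13.3 47.4] 5.9 pca 89.7
side nod1 378 [ 0.6456 -0.0859  0.0372] rect 645.9 -92.0 [78.2 57.9] 27.3 pca -157.4
side nod2 269 [ 0.3907 -0.096   0.033 ] rect 391.6 -101.5 [66.7 58.3] 5.7 pca -173.1
head [[0.47460613 0.06496343]
 [0.424321   0.10107378]] [[0.54720143 0.22090662]]
```

Poses (world):
- Doorway origin about (0.532,-0.187), case x at -84°.
- Knob (0.6125,-0.235), bar along -84°.
- Ammonite (0.5455,0.332), axis 40°.
- Block handle (0.546,0.222), heading -125°.

I'll move toward the knob first.

Request:
arm_command([
  {"travel":[0.037,-0.0116,0],"roll":0,"hand":0},
  {"travel":[0.037,-0.0116,0],"roll":0,"hand":0},
  {"travel":[0.037,-0.0116,0],"roll":0,"hand":0},
  {"travel":[0.037,-0.0116,0],"roll":0,"hand":0},
  {"travel":[0.037,-0.0116,0],"roll":0,"hand":0},
  {"travel":[0.037,-0.0116,0],"roll":0,"hand":0},
  {"travel":[0.037,-0.0116,0],"roll":0,"hand":0},
  {"travel":[0.037,-0.0116,0],"roll":0,"hand":0},
], force=20)

```text
time_s: 0.77
tool_pos: [0.5047, -0.3404, 0.2374]
eef_rot: [-0.0, 0.973, 0.231, -0.0]
force: [0.9, -1.1, -0.2]
gripper_width: 1.001
finger_force: 0.0
```

Request:
arm_command([
  {"travel":[0,0,0],"roll":-7,"hand":0},
  {"travel":[0,0,0],"roll":-7,"hand":0},
  {"travel":[0,0,0],"roll":-7,"hand":0},
  {"travel":[0,0,0],"roll":-7,"hand":0},
  {"travel":[0,0,0],"roll":-7,"hand":0},
  {"travel":[0,0,0],"roll":-7,"hand":0},
  {"travel":[0,0,0],"roll":-7,"hand":0},
  {"travel":[0,0,0],"roll":-7,"hand":0},
])

```text
time_s: 1.43
tool_pos: [0.5036, -0.342, 0.2373]
eef_rot: [-0.0, 0.748, 0.663, -0.0]
force: [-0.3, -0.5, 0.3]
gripper_width: 1.002
finger_force: 0.0
```

Request:
arm_command([
  {"travel":[0,0,0],"roll":-6.6,"hand":0},
  {"travel":[0,0,0],"roll":-6.6,"hand":0},
  {"travel":[0,0,0],"roll":0,"hand":0},
])

```text
time_s: 1.68
tool_pos: [0.5035, -0.3421, 0.2372]
eef_rot: [-0.0, 0.668, 0.745, -0.0]
force: [-0.1, 0.1, 0.3]
gripper_width: 1.0
finger_force: 0.0
```

```bash
cat > go.py <<'E'
import sys
from h import *
from scipy.spatial.transform import Rotation as Rn
def go(x,y,z,yaw=None):
    s=env.get_state(); R=Rn.from_quat(s["eef_rot"],scalar_first=True).as_matrix()
    ya=np.degrees(np.arctan2(R[1,1],R[0,1])); roll=0 if yaw is None else -((yaw-ya+90)%180-90)
    w=np.array([x,y,z])-s["tool_pos"]
    R2=R@Rn.from_euler("z",roll,degrees=True).as_matrix()
    print("t",round(s["time_s"],2),"pos",s["tool_pos"].round(4),"yaw",ya.round(2),"tilt",R[:,2].round(3),"w",round(s["gripper_width"]*92,1),"ff",round(s["finger_force"],1),"F",s["force"].round(1),"q7",s["q"][6].round(2))
    print("roll first",round(roll,2),"then travel",(R2.T@w).round(4))
if __name__=="__main__": go(*map(float,sys.argv[1:]))
E
python3 go.py .6125 -.235 .147 6
```

```text
t 1.68 pos [ 0.5035 -0.3421  0.2372] yaw 6.24 tilt [-0.001  0.001 -1.   ] w 92.0 ff 0.0 F [-0.1  0.1  0.3] q7 0.49
roll first 0.24 then travel [0.0951 0.1197 0.0902]
```

Request:
arm_command([
  {"travel":[0.024,0.03,0],"roll":0.2,"hand":0},
  {"travel":[0.024,0.03,0],"roll":0,"hand":0},
  {"travel":[0.024,0.03,0],"roll":0,"hand":0},
  {"travel":[0.0231,0.0297,0],"roll":0,"hand":0},
  {"travel":[0,0,0.03],"roll":0,"hand":0},
  {"travel":[0,0,0.01],"roll":0,"hand":0},
  {"travel":[0,0,0],"roll":0,"hand":0},
  {"travel":[0,0,0],"roll":0,"hand":0},
])

```text
time_s: 2.35
tool_pos: [0.6123, -0.2365, 0.1973]
eef_rot: [-0.001, 0.672, 0.741, -0.001]
force: [-0.3, -0.9, 1.1]
gripper_width: 1.002
finger_force: 0.0
```

```bash
python3 - <<'E'
from go import *
p,d=optics.camera("side"); q,_=optics.camera("top")
a=cv2.resize(p[130:230,270:400,::-1],None,fx=4,fy=4,interpolation=2); b=cv2.resize(q[140:240,385:455,::-1],None,fx=4,fy=4,interpolation=2)
cv2.imwrite("pics/k1.png",np.hstack([a,b]))
go(.6125,-.235,.147,6)
E
```

```text
t 2.45 pos [ 0.6132 -0.2369  0.199 ] yaw 5.56 tilt [ 0.001 -0.001 -1.   ] w 91.6 ff 0.0 F [-0.9 -0.   0.3] q7 0.23
roll first -0.44 then travel [ 0.002  -0.0006  0.052 ]
```

View pics/k1.png

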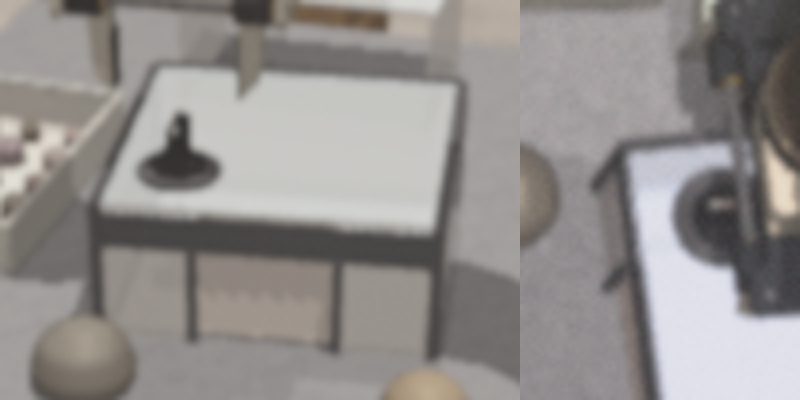

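Side view: the open fingers, tips at (105,75) and (247,95), straddle the knob at (180,135). I'll descend, grip and turn.

Request:
arm_command([
  {"travel":[0.001,0,0.018],"roll":0,"hand":0},
  {"travel":[0,0,0.018],"roll":0,"hand":0},
  {"travel":[0,0,0.016],"roll":0,"hand":0},
  {"travel":[0,0,0],"roll":0,"hand":0},
  {"travel":[0,0,0],"roll":0,"hand":1},
  {"travel":[0,0,0],"roll":0,"hand":1},
  {"travel":[0,0,0],"roll":0,"hand":1},
  {"travel":[0,0,0],"roll":0,"hand":1},
], force=20)

```text
time_s: 3.12
tool_pos: [0.6139, -0.2347, 0.1472]
eef_rot: [0.001, 0.671, 0.741, 0.0]
force: [-0.6, -0.1, -0.1]
gripper_width: 0.76
finger_force: 0.0
```

Request:
arm_command([
  {"travel":[0,0,0],"roll":0,"hand":1},
  {"travel":[0,0,0],"roll":0,"hand":1},
  {"travel":[0,0,0],"roll":0,"hand":1},
])

```text
time_s: 3.37
tool_pos: [0.6134, -0.2344, 0.146]
eef_rot: [0.0, 0.671, 0.742, 0.0]
force: [-0.6, -0.5, -0.0]
gripper_width: 0.541
finger_force: 0.0
```

```bash
python3 go.py .6125 -.235 .147 6
```

```text
t 3.37 pos [ 0.6134 -0.2344  0.146 ] yaw 5.74 tilt [ 0. -0. -1.] w 49.8 ff 0.0 F [-0.6 -0.5 -0. ] q7 0.21
roll first -0.26 then travel [-0.0005 -0.0009 -0.001 ]
```

Request:
arm_command([
  {"travel":[0,0,0],"roll":0,"hand":1},
  {"travel":[0,0,0],"roll":0,"hand":1},
  {"travel":[0,0,0],"roll":0,"hand":1},
  {"travel":[0,0,0],"roll":0,"hand":1},
  {"travel":[0,0,0],"roll":0,"hand":1},
  {"travel":[0,0,0],"roll":0,"hand":1},
  {"travel":[0,0,0],"roll":0,"hand":1},
])

```text
time_s: 3.95
tool_pos: [0.613, -0.2344, 0.1457]
eef_rot: [-0.0, 0.671, 0.742, -0.0]
force: [-1.9, -0.2, 1.8]
gripper_width: 0.149
finger_force: 20.0
```

```bash
python3 go.py .6125 -.235 .147 6
```

```text
t 3.95 pos [ 0.613  -0.2344  0.1457] yaw 5.74 tilt [-0. -0. -1.] w 13.7 ff 20.0 F [-1.9 -0.2  1.8] q7 0.21
roll first -0.26 then travel [-0.0005 -0.0006 -0.0013]
```

Request:
arm_command([
  {"travel":[0,0,0],"roll":6,"hand":1},
  {"travel":[0,0,0],"roll":6,"hand":1},
  {"travel":[0,0,0],"roll":6,"hand":1},
  {"travel":[0,0,0],"roll":6,"hand":1},
  {"travel":[0,0,0],"roll":6,"hand":1},
  {"travel":[0,0,0],"roll":6,"hand":1},
  {"travel":[0,0,0],"roll":6,"hand":1},
  {"travel":[0,0,0],"roll":6,"hand":1},
])

```text
time_s: 4.62
tool_pos: [0.6148, -0.235, 0.1457]
eef_rot: [0.001, 0.915, 0.402, 0.001]
force: [7.1, -3.3, -6.8]
gripper_width: 0.149
finger_force: 20.0
```

```bash
python3 go.py .6125 -.235 .147 -84; python3 -c "
from bench import env;print(env.get_state()['wrist_torque'])"
```

```text
t 4.62 pos [ 0.6148 -0.235   0.1457] yaw -42.54 tilt [ 0.003 -0.001 -1.   ] w 13.7 ff 20.0 F [ 7.1 -3.3 -6.8] q7 -0.52
roll first 41.46 then travel [-0.0023 -0.0003 -0.0013]
[-0.70941448 -1.48459736  0.16013925]
```

Request:
arm_command([
  {"travel":[-0.0015,0,0],"roll":6,"hand":1},
  {"travel":[0,0,0],"roll":6,"hand":1},
  {"travel":[0,0,0],"roll":6,"hand":1},
  {"travel":[0,0,0],"roll":6,"hand":1},
  {"travel":[0,0,0],"roll":6,"hand":1},
  {"travel":[0,0,0],"roll":6,"hand":1},
  {"travel":[0,0,0],"roll":5,"hand":1},
  {"travel":[0,0,0],"roll":0,"hand":1},
])

```text
time_s: 5.28
tool_pos: [0.6154, -0.2365, 0.1458]
eef_rot: [0.001, 0.998, 0.056, 0.003]
force: [12.1, -5.1, -11.1]
gripper_width: 0.147
finger_force: 20.0
```

```bash
python3 go.py .6125 -.235 .147 -84; python3 -c "
from bench import env;print(env.get_state()['wrist_torque'])"
```

```text
t 5.28 pos [ 0.6154 -0.2365  0.1458] yaw -83.55 tilt [ 0.006 -0.003 -1.   ] w 13.5 ff 20.0 F [ 12.1  -5.1 -11.1] q7 -1.14
roll first 0.45 then travel [-0.0027 -0.0018 -0.0012]
[-1.20648059 -2.63521606  0.03708553]
```

Request:
arm_command([
  {"travel":[0.003,0.001,0],"roll":2,"hand":1},
  {"travel":[0,0,0],"roll":2,"hand":1},
  {"travel":[0,0,0],"roll":0,"hand":1},
])

```text
time_s: 5.53
tool_pos: [0.6159, -0.2365, 0.1458]
eef_rot: [0.001, 1.0, 0.024, 0.0]
force: [2.5, -2.5, -2.6]
gripper_width: 0.159
finger_force: 20.8
```

```bash
python3 go.py .6125 -.235 .147 -84; python3 -c "
from bench import env;print(env.get_state()['wrist_torque'])"
```

```text
t 5.53 pos [ 0.6159 -0.2365  0.1458] yaw -87.3 tilt [ 0.001 -0.001 -1.   ] w 14.7 ff 20.8 F [ 2.5 -2.5 -2.6] q7 -1.19
roll first -3.3 then travel [-0.0032 -0.0019 -0.0013]
[-0.4979651  -0.52244702  0.51288514]
```

The torque rose to 0.5 N·m, so the knob is at its stop. I'll release and lift.

Request:
arm_command([
  {"travel":[0,0,0],"roll":-1.5,"hand":0.6},
  {"travel":[0,0,0],"roll":0,"hand":0.5},
  {"travel":[0,0,0],"roll":0,"hand":0.5},
  {"travel":[0,0,0],"roll":0,"hand":0.5},
  {"travel":[0,0,-0.02],"roll":0,"hand":0.5},
  {"travel":[0,0,-0.03],"roll":0,"hand":0},
  {"travel":[0,0,-0.03],"roll":0,"hand":0},
  {"travel":[0,0,0],"roll":0,"hand":0},
])

```text
time_s: 6.2
tool_pos: [0.618, -0.2371, 0.2322]
eef_rot: [0.001, 0.999, 0.037, 0.004]
force: [1.7, 0.5, 1.0]
gripper_width: 0.667
finger_force: 0.0
```

```bash
python3 go.py .5455 .332 .223 -50
```

```text
t 6.2 pos [ 0.618  -0.2371  0.2322] yaw -85.76 tilt [ 0.009 -0.002 -1.   ] w 61.4 ff 0.0 F [1.7 0.5 1. ] q7 -1.17
roll first -35.76 then travel [ 0.3103 -0.4826  0.0071]
```

Request:
arm_command([
  {"travel":[0,0,0],"roll":-7,"hand":0},
  {"travel":[0,0,0],"roll":-7,"hand":0},
  {"travel":[0,0,0],"roll":-7,"hand":0},
  {"travel":[0,0,0],"roll":-7,"hand":0},
  {"travel":[0,0,0],"roll":-7,"hand":0},
  {"travel":[0.019,-0.03,0],"roll":0,"hand":0},
  {"travel":[0.019,-0.03,0],"roll":0,"hand":0},
  {"travel":[0.019,-0.03,0],"roll":0,"hand":0},
])

```text
time_s: 6.87
tool_pos: [0.602, -0.1298, 0.2255]
eef_rot: [-0.0, 0.942, 0.335, 0.0]
force: [0.0, 1.0, -0.5]
gripper_width: 1.0
finger_force: 0.0
```

Request:
arm_command([
  {"travel":[0.019,-0.03,0],"roll":0,"hand":0},
  {"travel":[0.019,-0.03,0],"roll":0,"hand":0},
  {"travel":[0.019,-0.03,0],"roll":0,"hand":0},
  {"travel":[0.019,-0.03,0],"roll":0,"hand":0},
  {"travel":[0.019,-0.03,0],"roll":0,"hand":0},
  {"travel":[0.019,-0.03,0],"roll":0,"hand":0},
  {"travel":[0.019,-0.03,0],"roll":0,"hand":0},
  {"travel":[0,0,0],"roll":0,"hand":0},
])

```text
time_s: 7.53
tool_pos: [0.5708, 0.1259, 0.226]
eef_rot: [-0.002, 0.94, 0.341, 0.001]
force: [0.2, 1.1, 0.2]
gripper_width: 1.003
finger_force: 0.0
```

```bash
python3 - <<'E'
from go import *
p,d=optics.camera("top")
b=cv2.resize(p[150:220,395:475,::-1],None,fx=5,fy=5,interpolation=2); cv2.imwrite("pics/k2.png",b)
P=cloud("top",d); m=(np.hypot(P[...,0]-.613,P[...,1]+.235)<.05)&(P[...,2]>.138); q=(P[m][:,:2]*1000).astype(np.float32)
print(cv2.minAreaRect(q))
go(.5455,.332,.16,-50)
E
```

```text
((613.2251586914062, -235.98565673828125), (42.75477981567383, 15.279287338256836), 5.841572284698486)
t 7.58 pos [0.5716 0.1217 0.2258] yaw -50.32 tilt [-0.     0.002 -1.   ] w 91.6 ff 0.0 F [ 0.  -0.4  0.1] q7 -1.24
roll first -0.32 then travel [ 0.1151 -0.1777  0.0664]
```

View pics/k2.png

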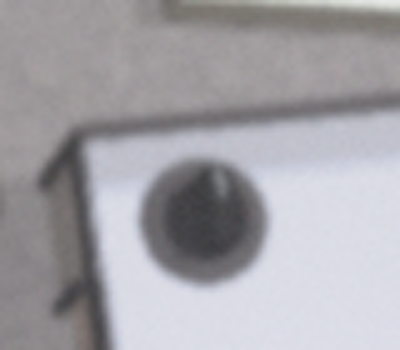

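Top crop: the knob bar's glint at (213,180) and the depth fit show the bar along case y (a 90° turn). Now to the ammonite.

Request:
arm_command([
  {"travel":[0.0165,-0.0254,0],"roll":-0.3,"hand":0},
  {"travel":[0.0165,-0.0254,0],"roll":0,"hand":0},
  {"travel":[0.0165,-0.0254,0],"roll":0,"hand":0},
  {"travel":[0.0165,-0.0254,0],"roll":0,"hand":0},
  {"travel":[0.0165,-0.0254,0],"roll":0,"hand":0},
  {"travel":[0.0165,-0.0254,0],"roll":0,"hand":0},
  {"travel":[0.0161,-0.0253,0.02],"roll":0,"hand":0},
  {"travel":[0,0,0],"roll":0,"hand":0},
])

```text
time_s: 8.25
tool_pos: [0.5452, 0.3324, 0.2028]
eef_rot: [-0.002, 0.94, 0.341, -0.002]
force: [-1.9, 0.6, -1.3]
gripper_width: 0.998
finger_force: 0.0
```

```bash
python3 go.py .5455 .332 .04 -50
```

```text
t 8.25 pos [0.5452 0.3324 0.2028] yaw -50.08 tilt [-0.004  0.002 -1.   ] w 91.9 ff 0.0 F [-1.9  0.6 -1.3] q7 -1.59
roll first -0.08 then travel [0.0003 0.0012 0.1628]
```

Request:
arm_command([
  {"travel":[0,0,0.03],"roll":0,"hand":0},
  {"travel":[0,0,0.03],"roll":0,"hand":0},
  {"travel":[0,0,0.03],"roll":0,"hand":0},
  {"travel":[0,0,0.03],"roll":0,"hand":0},
  {"travel":[0,0,0.025],"roll":0,"hand":0},
  {"travel":[0,0,0.016],"roll":0,"hand":0},
  {"travel":[0,0,0],"roll":0,"hand":0.3},
  {"travel":[0,0,0],"roll":0,"hand":0.5},
], force=15)

```text
time_s: 8.92
tool_pos: [0.5485, 0.3253, 0.0441]
eef_rot: [0.001, 0.941, 0.338, -0.001]
force: [1.0, 0.5, 0.4]
gripper_width: 0.904
finger_force: 0.0
```

```bash
python3 go.py .5455 .332 .04 -50
```

```text
t 8.92 pos [0.5485 0.3253 0.0441] yaw -50.51 tilt [-0.001 -0.002 -1.   ] w 83.1 ff 0.0 F [1.  0.5 0.4] q7 -1.63
roll first -0.51 then travel [ 0.002  -0.0071  0.0041]
```

Request:
arm_command([
  {"travel":[0.001,-0.005,0.003],"roll":0,"hand":0.5},
  {"travel":[0,0,0],"roll":0,"hand":0.5},
  {"travel":[0,0,0],"roll":0,"hand":0.5},
])

```text
time_s: 9.17
tool_pos: [0.5464, 0.3321, 0.043]
eef_rot: [-0.0, 0.941, 0.339, 0.001]
force: [-0.3, -0.1, 0.0]
gripper_width: 0.688
finger_force: 0.0
```

```bash
python3 go.py .5455 .332 .04 -50
```

```text
t 9.17 pos [0.5464 0.3321 0.043 ] yaw -50.42 tilt [ 0.002  0.001 -1.   ] w 63.3 ff 0.0 F [-0.3 -0.1  0. ] q7 -1.64
roll first -0.42 then travel [-0.0008 -0.0005  0.003 ]
```

Request:
arm_command([
  {"travel":[0,0,0.002],"roll":0,"hand":1},
  {"travel":[0,0,0],"roll":0,"hand":1},
  {"travel":[0,0,0],"roll":0,"hand":1},
  {"travel":[0,0,0],"roll":0,"hand":1},
  {"travel":[0,0,0],"roll":0,"hand":1},
  {"travel":[0,0,0],"roll":0,"hand":1},
  {"travel":[0,0,0],"roll":0,"hand":1},
  {"travel":[0,0,0],"roll":0,"hand":1},
], force=20)

```text
time_s: 9.83
tool_pos: [0.546, 0.3313, 0.0398]
eef_rot: [-0.0, 0.941, 0.338, -0.0]
force: [0.3, -0.9, 0.8]
gripper_width: 0.262
finger_force: 20.0
```

```bash
python3 go.py .5455 .332 .04 -50
```

```text
t 9.83 pos [0.546  0.3313 0.0398] yaw -50.45 tilt [-0.  0. -1.] w 24.1 ff 20.0 F [ 0.3 -0.9  0.8] q7 -1.64
roll first -0.45 then travel [ 0.0001 -0.0008 -0.0002]
```

Request:
arm_command([
  {"travel":[0,0,-0.025],"roll":0,"hand":1},
  {"travel":[0,0,-0.03],"roll":0,"hand":1},
  {"travel":[0,0,-0.03],"roll":0,"hand":1},
  {"travel":[0,0,-0.03],"roll":0,"hand":1},
  {"travel":[0,0,-0.03],"roll":0,"hand":1},
  {"travel":[0,0,0],"roll":-6,"hand":1},
  {"travel":[0,0,0],"roll":-6,"hand":1},
  {"travel":[0,0,0],"roll":-6,"hand":1},
])

```text
time_s: 10.5
tool_pos: [0.5461, 0.331, 0.1851]
eef_rot: [0.0, 0.875, 0.483, 0.0]
force: [0.4, 0.1, -3.0]
gripper_width: 0.262
finger_force: 20.0
```

Request:
arm_command([
  {"travel":[0,0,0],"roll":-6,"hand":1},
  {"travel":[0,0,0],"roll":-6,"hand":1},
  {"travel":[0,0,0],"roll":-6,"hand":1},
  {"travel":[0,0,0],"roll":-6,"hand":1},
  {"travel":[0,0,0],"roll":-6,"hand":1},
  {"travel":[0,0,0],"roll":-6,"hand":1},
  {"travel":[0,0,0],"roll":-2,"hand":1},
  {"travel":[0,0,0],"roll":0,"hand":1},
])

```text
time_s: 11.17
tool_pos: [0.5459, 0.3306, 0.1841]
eef_rot: [-0.0, 0.672, 0.741, -0.001]
force: [-0.1, -0.3, -3.6]
gripper_width: 0.259
finger_force: 20.0
```

```bash
python3 go.py .5257 -.1273 .18 6
```

```text
t 11.17 pos [0.5459 0.3306 0.1841] yaw 5.62 tilt [-0.001 -0.001 -1.   ] w 23.8 ff 20.0 F [-0.1 -0.3 -3.6] q7 -0.74
roll first -0.38 then travel [-0.4533 -0.068   0.0045]
```

Request:
arm_command([
  {"travel":[-0.032,-0.005,0],"roll":0,"hand":1},
  {"travel":[-0.032,-0.005,0],"roll":0,"hand":1},
  {"travel":[-0.032,-0.005,0],"roll":0,"hand":1},
  {"travel":[-0.032,-0.005,0],"roll":0,"hand":1},
  {"travel":[-0.032,-0.005,0],"roll":0,"hand":1},
  {"travel":[-0.032,-0.005,0],"roll":0,"hand":1},
  {"travel":[-0.032,-0.005,0],"roll":0,"hand":1},
  {"travel":[-0.032,-0.005,0],"roll":0,"hand":1},
])

```text
time_s: 11.83
tool_pos: [0.5305, 0.0708, 0.1846]
eef_rot: [0.0, 0.673, 0.74, -0.0]
force: [0.2, -0.5, -3.5]
gripper_width: 0.259
finger_force: 20.0
```

Request:
arm_command([
  {"travel":[-0.032,-0.005,0],"roll":0,"hand":1},
  {"travel":[-0.032,-0.005,0],"roll":0,"hand":1},
  {"travel":[-0.032,-0.005,0],"roll":0,"hand":1},
  {"travel":[-0.032,-0.005,0],"roll":0,"hand":1},
  {"travel":[-0.032,-0.005,0],"roll":0,"hand":1},
  {"travel":[-0.02,-0.003,0],"roll":0,"hand":1},
  {"travel":[0,0,0],"roll":0,"hand":1},
  {"travel":[0,0,0],"roll":0,"hand":1},
])

```text
time_s: 12.5
tool_pos: [0.5201, -0.1108, 0.1845]
eef_rot: [-0.0, 0.674, 0.739, -0.0]
force: [-0.5, 0.6, -2.1]
gripper_width: 0.263
finger_force: 20.0
```

```bash
python3 go.py .5257 -.1273 .041 6
```

```text
t 12.5 pos [ 0.5201 -0.1108  0.1845] yaw 5.27 tilt [-0. -0. -1.] w 24.2 ff 20.0 F [-0.5  0.6 -2.1] q7 0.05
roll first -0.73 then travel [-0.0169  0.004   0.1435]
```

Request:
arm_command([
  {"travel":[-0.015,0.004,0.01],"roll":-0.7,"hand":1},
  {"travel":[0,0,0.03],"roll":0,"hand":1},
  {"travel":[0,0,0.03],"roll":0,"hand":1},
  {"travel":[0,0,0.03],"roll":0,"hand":1},
  {"travel":[0,0,0.02],"roll":0,"hand":1},
  {"travel":[0,0,0.012],"roll":0,"hand":1},
  {"travel":[0,0,0],"roll":0,"hand":1},
  {"travel":[0,0,0],"roll":0,"hand":1},
])

```text
time_s: 13.17
tool_pos: [0.5258, -0.1224, 0.0525]
eef_rot: [-0.001, 0.667, 0.745, -0.0]
force: [0.5, 0.4, -1.4]
gripper_width: 0.262
finger_force: 20.0
```

```bash
python3 - <<'E'
from go import *
go(.5257,-.1273,.041,6)
p,d=optics.camera("side"); cv2.imwrite("pics/s2.png",cv2.resize(p[130:270,260:420,::-1],None,fx=4,fy=4,interpolation=2))
E
```

```text
t 13.17 pos [ 0.5258 -0.1224  0.0525] yaw 6.3 tilt [-0.001  0.001 -1.   ] w 24.1 ff 20.0 F [ 0.5  0.4 -1.4] q7 -0.0
roll first 0.3 then travel [-0.0049 -0.0006  0.0115]
```

View pics/s2.png

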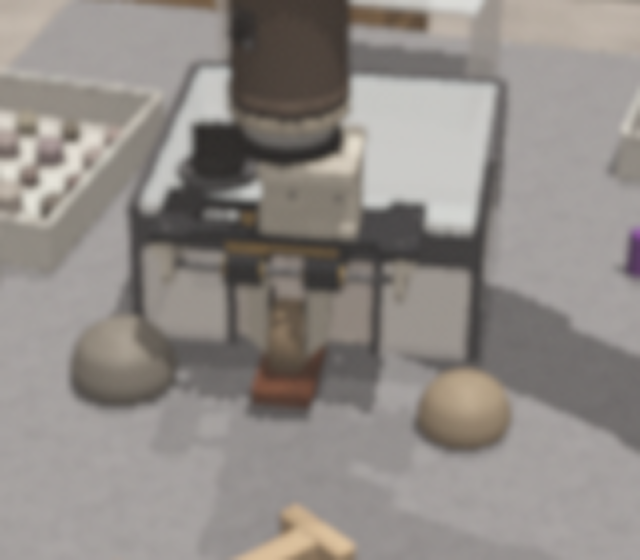

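Side crop: ammonite held at (288,350), plinth (285,385), in front of the doorway with posts meeting the table at about (232,342) and (378,352). I'll check lateral alignment by number.

```bash
python3 - <<'E'
from h import *
c=np.radians(-84); X=np.array([np.cos(c),np.sin(c)]); Y=np.array([-X[1],X[0]]); O=np.array([.532,-.187])
for u,v,z in [(232,342,0),(378,352,0),(140,312,0),(477,360,0),(284,404,0)]:
    p=plane("side",u/4+260-.4,v/4+130-.4,z)[:2]; print(p.round(4),"case",((p-O)@X).round(4),((p-O)@Y).round(4))
# predicted posts
for x,y in[(0,.052),(0,-.052),(0,.13),(0,-.13)]:
    print(y,((proj("side",[*(O+x*X+y*Y),0])-[260,130])*4).round(0))
E
```

```text
[ 0.5884 -0.1775] case -0.0036 0.0571
[ 0.4753 -0.1929] case -0.0 -0.057
[ 0.6722 -0.2015] case 0.029 0.138
[ 0.3996 -0.2016] case 0.0006 -0.1332
[ 0.5263 -0.1046] case -0.0825 0.003
0.052 [238. 339.]
-0.052 [370. 350.]
0.13 [140. 330.]
-0.13 [471. 358.]
```

The doorway is centred as estimated. Now I set it down and release.

Request:
arm_command([
  {"travel":[-0.003,0,0.006],"roll":0,"hand":1},
  {"travel":[0,0,0.003],"roll":0,"hand":1},
  {"travel":[0,0,0],"roll":0,"hand":1},
  {"travel":[0,0,0],"roll":0,"hand":1},
])

```text
time_s: 13.55
tool_pos: [0.5263, -0.127, 0.044]
eef_rot: [0.0, 0.668, 0.744, 0.0]
force: [0.2, 0.4, -2.2]
gripper_width: 0.261
finger_force: 20.0
```

```bash
python3 go.py .5257 -.1273 .0398 6
```

```text
t 13.55 pos [ 0.5263 -0.127   0.044 ] yaw 6.22 tilt [ 0. -0. -1.] w 24.0 ff 20.0 F [ 0.2  0.4 -2.2] q7 -0.0
roll first 0.22 then travel [-0.0002 -0.0007  0.0042]
```

Request:
arm_command([
  {"travel":[0,0,0.003],"roll":0,"hand":1},
  {"travel":[0,0,0.001],"roll":0,"hand":1},
  {"travel":[0,0,0],"roll":0,"hand":1},
  {"travel":[0,0,0],"roll":0,"hand":0.6},
  {"travel":[0,0,0],"roll":0,"hand":0.4},
  {"travel":[0,0,0],"roll":0,"hand":0.4},
  {"travel":[0,0,0],"roll":0,"hand":0.4},
  {"travel":[0,0,0],"roll":0,"hand":0.4},
])

```text
time_s: 14.22
tool_pos: [0.5264, -0.1269, 0.0398]
eef_rot: [0.0, 0.668, 0.745, 0.0]
force: [-0.6, 0.5, 0.8]
gripper_width: 0.568
finger_force: 0.0
```

Request:
arm_command([
  {"travel":[0,0,-0.02],"roll":0,"hand":0.4},
  {"travel":[0,0,-0.03],"roll":0,"hand":0.4},
  {"travel":[0,0,-0.03],"roll":0,"hand":0.2},
  {"travel":[0,0,-0.03],"roll":0,"hand":0.2},
  {"travel":[0,0,-0.03],"roll":0,"hand":0.2},
  {"travel":[0.03,0,0],"roll":0,"hand":0.2},
  {"travel":[0.03,0,0],"roll":0,"hand":0.2},
  {"travel":[0.03,0,0],"roll":0,"hand":0.2},
])

```text
time_s: 14.88
tool_pos: [0.5166, -0.0369, 0.1805]
eef_rot: [0.001, 0.668, 0.744, 0.0]
force: [0.2, -0.4, -1.2]
gripper_width: 0.802
finger_force: 0.0
```

```bash
python3 go.py .546 .222 .18 -35
```

```text
t 14.88 pos [ 0.5166 -0.0369  0.1805] yaw 6.13 tilt [ 0.002 -0.    -1.   ] w 73.7 ff 0.0 F [ 0.2 -0.4 -1.2] q7 -0.09
roll first 41.13 then travel [ 0.2289 -0.1244  0.0005]
```

Request:
arm_command([
  {"travel":[0,0,0],"roll":6.9,"hand":0.2},
  {"travel":[0,0,0],"roll":6.9,"hand":0.2},
  {"travel":[0,0,0],"roll":6.9,"hand":0.2},
  {"travel":[0,0,0],"roll":6.9,"hand":0.2},
  {"travel":[0,0,0],"roll":6.9,"hand":0.2},
  {"travel":[0,0,0],"roll":6.6,"hand":0.2},
  {"travel":[0.029,-0.0156,0],"roll":0,"hand":0.2},
  {"travel":[0.029,-0.0156,0],"roll":0,"hand":0.2},
])

```text
time_s: 15.55
tool_pos: [0.5241, 0.0268, 0.1798]
eef_rot: [0.001, 0.888, 0.46, -0.0]
force: [0.9, 1.4, -1.4]
gripper_width: 0.799
finger_force: 0.0
```

Request:
arm_command([
  {"travel":[0.029,-0.0156,0],"roll":0,"hand":0.2},
  {"travel":[0.029,-0.0156,0],"roll":0,"hand":0.2},
  {"travel":[0.029,-0.0156,0],"roll":0,"hand":0.2},
  {"travel":[0.029,-0.0156,0],"roll":0,"hand":0.2},
  {"travel":[0.02,-0.011,0],"roll":0,"hand":0.2},
  {"travel":[0,0,0.02],"roll":0,"hand":0.2},
  {"travel":[0,0,0],"roll":0,"hand":0.2},
  {"travel":[0,0,0],"roll":0,"hand":0.2},
])

```text
time_s: 16.22
tool_pos: [0.5407, 0.1808, 0.1589]
eef_rot: [0.0, 0.886, 0.463, -0.001]
force: [0.2, -0.6, 0.4]
gripper_width: 0.802
finger_force: 0.0
```

```bash
python3 - <<'E'
from go import *
go(.546,.222,.057,-35)
p,d=optics.camera("side"); s=np.load("pics/side0.npz"); print("moved?",np.abs(p.astype(int)-s["p"])[265:310,275:290].mean())
P=cloud("top",optics.camera("top")[1])
for nm,z0,z1 in(("disc",.055,.075),):
    m=(np.hypot(P[...,0]-.526,P[...,1]+.127)<.05)&(P[...,2]>z0)&(P[...,2]<z1); print(m.sum(),cv2.minAreaRect((P[m][:,:2]*1000).astype(np.float32)))
E
```

```text
t 16.22 pos [0.5407 0.1808 0.1589] yaw -34.85 tilt [-0.003 -0.002 -1.   ] w 73.8 ff 0.0 F [ 0.2 -0.6  0.4] q7 -1.17
roll first 0.15 then travel [ 0.0371 -0.0191  0.1018]
moved? 16.79753086419753
156 ((526.6127319335938, -124.97216796875), (27.04623031616211, 48.57683563232422), 6.894198894500732)
```

Request:
arm_command([
  {"travel":[0.0185,-0.0095,0],"roll":0,"hand":0.2},
  {"travel":[0.0185,-0.0095,0],"roll":0,"hand":0.2},
  {"travel":[0,0,0],"roll":0,"hand":0.2},
  {"travel":[0,0,0.03],"roll":0,"hand":0.2},
  {"travel":[0,0,0],"roll":0,"hand":0.2},
  {"travel":[0,0,0],"roll":0,"hand":0.2},
])

```text
time_s: 16.82
tool_pos: [0.5464, 0.221, 0.1293]
eef_rot: [0.0, 0.887, 0.462, -0.002]
force: [0.2, -0.2, 0.0]
gripper_width: 0.801
finger_force: 0.0
```

```bash
python3 go.py .546 .222 .058 -35
```

```text
t 16.82 pos [0.5464 0.221  0.1293] yaw -34.94 tilt [-0.002 -0.002 -1.   ] w 73.7 ff 0.0 F [ 0.2 -0.2  0. ] q7 -1.25
roll first 0.06 then travel [ 0.0008 -0.0008  0.0713]
```

Request:
arm_command([
  {"travel":[0,0,0.025],"roll":0,"hand":0.2},
  {"travel":[0,0,0.025],"roll":0,"hand":0.2},
  {"travel":[0,0,0.02],"roll":0,"hand":0.2},
  {"travel":[0,0,0],"roll":0,"hand":0.5},
  {"travel":[0,0,0],"roll":0,"hand":1},
  {"travel":[0,0,0],"roll":0,"hand":1},
  {"travel":[0,0,0],"roll":0,"hand":1},
  {"travel":[0,0,0],"roll":0,"hand":1},
], force=45)

```text
time_s: 17.48
tool_pos: [0.5481, 0.2231, 0.0614]
eef_rot: [0.0, 0.887, 0.463, 0.001]
force: [0.1, 0.6, 0.1]
gripper_width: 0.487
finger_force: 0.0
```

Request:
arm_command([
  {"travel":[0,0,0],"roll":0,"hand":1},
  {"travel":[0,0,0],"roll":0,"hand":1},
  {"travel":[0,0,0],"roll":0,"hand":1},
  {"travel":[0,0,0],"roll":0,"hand":1},
  {"travel":[0,0,0],"roll":0,"hand":1},
])

```text
time_s: 17.9
tool_pos: [0.5471, 0.2229, 0.06]
eef_rot: [0.0, 0.886, 0.463, 0.0]
force: [-1.1, -0.0, 3.0]
gripper_width: 0.236
finger_force: 45.0
```

```bash
python3 go.py .546 .222 .058 -35
```

```text
t 17.9 pos [0.5471 0.2229 0.06  ] yaw -34.86 tilt [ 0.  0. -1.] w 21.7 ff 45.0 F [-1.1 -0.   3. ] q7 -1.28
roll first 0.14 then travel [-0.0014 -0.0004  0.002 ]
```

Request:
arm_command([
  {"travel":[0,0,-0.015],"roll":0,"hand":1},
  {"travel":[0,0,-0.015],"roll":0,"hand":1},
  {"travel":[0,0,0],"roll":-6,"hand":1},
  {"travel":[0,0,0],"roll":-6,"hand":1},
  {"travel":[0,0,0],"roll":-6,"hand":1},
  {"travel":[0,0,0],"roll":-6,"hand":1},
  {"travel":[0,0,0],"roll":-6,"hand":1},
  {"travel":[0,0,0],"roll":-6,"hand":1},
])

```text
time_s: 18.57
tool_pos: [0.5468, 0.2226, 0.0894]
eef_rot: [-0.0, 0.698, 0.716, -0.0]
force: [-0.0, -0.1, -0.8]
gripper_width: 0.237
finger_force: 45.0
```

Request:
arm_command([
  {"travel":[0,0,0],"roll":-5,"hand":1},
  {"travel":[0,0,0],"roll":0,"hand":1},
  {"travel":[0,0,0],"roll":0,"hand":1},
])

```text
time_s: 18.82
tool_pos: [0.5469, 0.2226, 0.0894]
eef_rot: [-0.0, 0.669, 0.743, -0.0]
force: [0.3, -0.3, -1.3]
gripper_width: 0.239
finger_force: 45.0
```

```bash
python3 - <<'E'
from go import *
go(.5007,.1114,.064,6)
P=cloud("top",optics.camera("top")[1]); m=(np.hypot(P[...,0]-.556,P[...,1]-.11)<.09)&(P[...,2]>.05)&(P[...,2]<.09)
q=P[m]; print(m.sum(),cv2.minAreaRect((q[:,:2]*1000).astype(np.float32)))
f=np.polyfit(q[:,1],q[:,2],1); print("z vs y",f, np.polyval(f,.05),np.polyval(f,.2))
E
```

```text
t 18.82 pos [0.5469 0.2226 0.0894] yaw 5.96 tilt [-0.001 -0.    -1.   ] w 22.0 ff 45.0 F [ 0.3 -0.3 -1.3] q7 -0.67
roll first -0.04 then travel [-0.1057 -0.0575  0.0254]
80 ((573.0595092773438, 58.38617706298828), (42.398712158203125, 21.247024536132812), 6.909714221954346)
z vs y [-0.01296854  0.06882016] 0.06817173047587961 0.06622644940838768
```

Request:
arm_command([
  {"travel":[-0.021,-0.0115,0],"roll":0,"hand":1},
  {"travel":[-0.021,-0.0115,0],"roll":0,"hand":1},
  {"travel":[-0.021,-0.0115,0],"roll":0,"hand":1},
  {"travel":[-0.021,-0.0115,0],"roll":0,"hand":1},
  {"travel":[-0.021,-0.0115,0],"roll":0,"hand":1},
  {"travel":[0,0,0.015],"roll":0,"hand":1},
  {"travel":[0,0,0.01],"roll":0,"hand":1},
  {"travel":[0,0,0],"roll":0,"hand":1},
])

```text
time_s: 19.53
tool_pos: [0.5002, 0.1121, 0.0632]
eef_rot: [-0.001, 0.669, 0.743, -0.001]
force: [0.3, 0.2, -1.7]
gripper_width: 0.235
finger_force: 45.0
```

Request:
arm_command([
  {"travel":[0,0,0],"roll":0,"hand":1},
  {"travel":[0,0,0],"roll":0,"hand":1},
])

```text
time_s: 19.7
tool_pos: [0.5015, 0.1135, 0.065]
eef_rot: [-0.0, 0.668, 0.744, 0.0]
force: [0.8, 0.1, -1.2]
gripper_width: 0.241
finger_force: 45.0
```

```bash
python3 - <<'E'
from go import *
go(.5007,.1114,.061,6)
p,d=optics.camera("top"); cv2.imwrite("pics/t3.png",cv2.resize(p[165:290,260:450,::-1],None,fx=4,fy=4,interpolation=2))
P=cloud("top",d)
for c,r,z0,z1 in(((.519,-.06),.045,.028,.05),((.526,-.127),.05,.055,.075),((.526,-.127),.055,.008,.02)):
    m=(np.hypot(P[...,0]-c[0],P[...,1]-c[1])<r)&(P[...,2]>z0)&(P[...,2]<z1); print(m.sum(),cv2.minAreaRect((P[m][:,:2]*1000).astype(np.float32)))
E
```

```text
t 19.7 pos [0.5015 0.1135 0.065 ] yaw 6.19 tilt [ 0.     0.001 -1.   ] w 22.2 ff 45.0 F [ 0.8  0.1 -1.2] q7 -0.55
roll first 0.19 then travel [-0.002 -0.001  0.004]
124 ((528.5931396484375, -67.33683776855469), (74.97950744628906, 39.12940979003906), 80.39241027832031)
158 ((526.382568359375, -125.54547882080078), (26.61017417907715, 47.21332931518555), 6.048980236053467)
212 ((537.0983276367188, -124.46049499511719), (67.78440856933594, 76.07372283935547), 7.041616439819336)
```

View pics/t3.png

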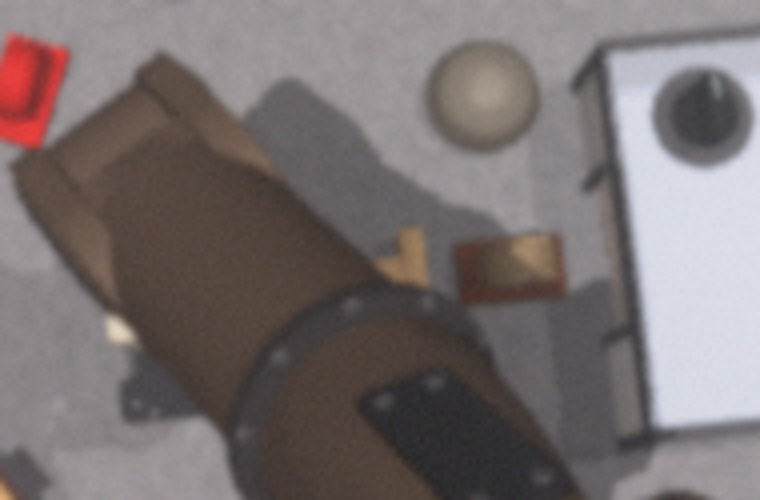

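Top crop: block head front edge at (425,260), ammonite upright with plinth centre at (510,268), both in line with the doorway between posts (597,177) and (622,335). I'll lower slightly and push.

Request:
arm_command([
  {"travel":[-0.002,-0.001,0.003],"roll":0.2,"hand":1},
  {"travel":[-0.01,0,0],"roll":0,"hand":1},
  {"travel":[-0.01,0,0],"roll":0,"hand":1},
  {"travel":[-0.01,0,0],"roll":0,"hand":1},
  {"travel":[-0.012,0,0],"roll":0,"hand":1},
  {"travel":[-0.012,0,0],"roll":0,"hand":1},
  {"travel":[-0.012,0,0],"roll":0,"hand":1},
  {"travel":[-0.012,0,0],"roll":0,"hand":1},
])

```text
time_s: 20.42
tool_pos: [0.5086, 0.0311, 0.0618]
eef_rot: [0.0, 0.67, 0.743, 0.0]
force: [-0.3, 2.8, -0.3]
gripper_width: 0.235
finger_force: 45.0
```

```bash
python3 - <<'E'
from go import *
go(.532-.085*.1045,-.187+.085*.9945,.061,6)
P=cloud("top",optics.camera("top")[1])
s=env.get_state()["tool_pos"]; am=s[:2]+np.array([.1045,-.9945])*(.175+.038); print("expected amm",am)
m=(np.hypot(P[...,0]-am[0],P[...,1]-am[1])<.05)&(P[...,2]>.055)&(P[...,2]<.075); print(m.sum(),cv2.minAreaRect((P[m][:,:2]*1000).astype(np.float32)) if m.sum()>5 else "")
E
```

```text
t 20.42 pos [0.5086 0.0311 0.0618] yaw 5.91 tilt [ 0.  0. -1.] w 21.6 ff 45.0 F [-0.3  2.8 -0.3] q7 -0.4
roll first -0.09 then travel [-0.1344  0.0005  0.0008]
expected amm [ 0.53096518 -0.18376194]
111 ((531.9146118164062, -174.99832153320312), (26.979530334472656, 32.0915412902832), 2.9727261066436768)
```

Request:
arm_command([
  {"travel":[-0.012,0,0],"roll":0,"hand":1},
  {"travel":[-0.012,0,0],"roll":0,"hand":1},
  {"travel":[-0.012,0,0],"roll":0,"hand":1},
  {"travel":[-0.012,0,0],"roll":0,"hand":1},
  {"travel":[-0.012,0,0],"roll":0,"hand":1},
])

```text
time_s: 20.88
tool_pos: [0.5147, -0.0283, 0.0617]
eef_rot: [-0.0, 0.669, 0.743, -0.0]
force: [-1.0, 2.7, -0.6]
gripper_width: 0.235
finger_force: 45.0
```

Request:
arm_command([
  {"travel":[-0.012,0,0],"roll":0,"hand":1},
  {"travel":[-0.012,0,0],"roll":0,"hand":1},
  {"travel":[-0.012,0,0],"roll":0,"hand":1},
  {"travel":[-0.012,0,0],"roll":0,"hand":1},
  {"travel":[-0.012,0,0],"roll":0,"hand":1},
  {"travel":[-0.012,0,0],"roll":0,"hand":1},
  {"travel":[0,0,0],"roll":0,"hand":1},
])

```text
time_s: 21.47
tool_pos: [0.522, -0.1026, 0.0615]
eef_rot: [0.0, 0.671, 0.742, -0.001]
force: [-0.4, -1.1, -1.9]
gripper_width: 0.238
finger_force: 45.0
```

```bash
python3 - <<'E'
from go import *
go(.532-.085*.1045,-.187+.085*.9945,.061,6)
p,d=optics.camera("side"); cv2.imwrite("pics/s4.png",cv2.resize(p[130:270,260:420,::-1],None,fx=4,fy=4,interpolation=2))
E
```

```text
t 21.47 pos [ 0.522  -0.1026  0.0615] yaw 5.73 tilt [-0.    -0.002 -1.   ] w 21.9 ff 45.0 F [-0.4 -1.1 -1.9] q7 -0.14
roll first -0.27 then travel [0.     0.0011 0.0005]
```

View pics/s4.png

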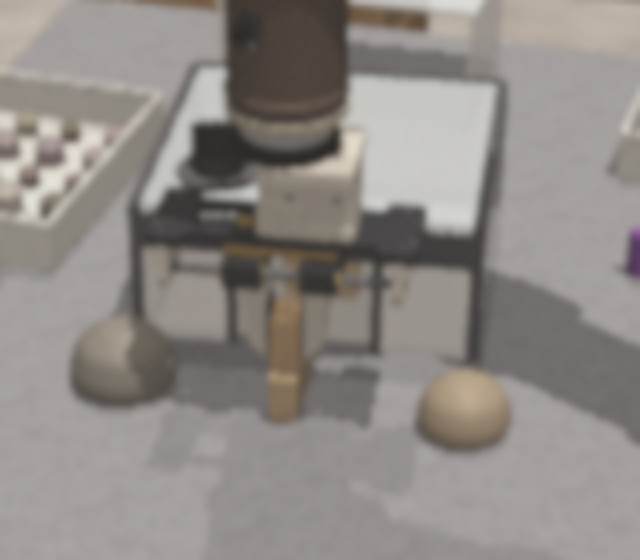

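Side crop: the block runs straight through the doorway, its tail at (285,395), head about 90 mm in. Now I withdraw it.

Request:
arm_command([
  {"travel":[0.008,0,0],"roll":0,"hand":1},
  {"travel":[0.014,0,0],"roll":0,"hand":1},
  {"travel":[0.014,0,0],"roll":0,"hand":1},
  {"travel":[0.014,0,0],"roll":0,"hand":1},
  {"travel":[0.014,0,0],"roll":0,"hand":1},
  {"travel":[0.014,0,0],"roll":0,"hand":1},
  {"travel":[0.014,0,0],"roll":0,"hand":1},
  {"travel":[0.014,0,0],"roll":0,"hand":1},
])

```text
time_s: 22.18
tool_pos: [0.5107, 0.0091, 0.0619]
eef_rot: [-0.0, 0.669, 0.743, 0.0]
force: [0.6, -0.6, -0.7]
gripper_width: 0.236
finger_force: 45.0
```

Request:
arm_command([
  {"travel":[0.02,0,0],"roll":0,"hand":1},
  {"travel":[0.02,0,0],"roll":0,"hand":1},
  {"travel":[0.02,0,0],"roll":0,"hand":1},
  {"travel":[0.02,0,0],"roll":0,"hand":1},
  {"travel":[0.02,0,0],"roll":0,"hand":1},
  {"travel":[0,0,0],"roll":0,"hand":1},
  {"travel":[0,0,0],"roll":0,"hand":1},
])

```text
time_s: 22.77
tool_pos: [0.5001, 0.109, 0.062]
eef_rot: [-0.0, 0.668, 0.744, 0.0]
force: [0.1, 0.1, -1.9]
gripper_width: 0.239
finger_force: 45.0
```

```bash
python3 - <<'E'
from go import *
go(.5,.11,.0602,6)
p,d=optics.camera("side"); q,_=optics.camera("top")
a=cv2.resize(p[130:270,270:390,::-1],None,fx=3.3,fy=3.3,interpolation=2); b=cv2.resize(q[160:300,395:530,::-1],None,fx=2.9,fy=3.3,interpolation=2)
cv2.imwrite("pics/s5.png",np.hstack([a,b]))
E
```

```text
t 22.77 pos [0.5001 0.109  0.062 ] yaw 6.2 tilt [ 0.     0.001 -1.   ] w 22.0 ff 45.0 F [ 0.1  0.1 -1.9] q7 -0.55
roll first 0.2 then travel [0.001  0.     0.0018]
```

View pics/s5.png

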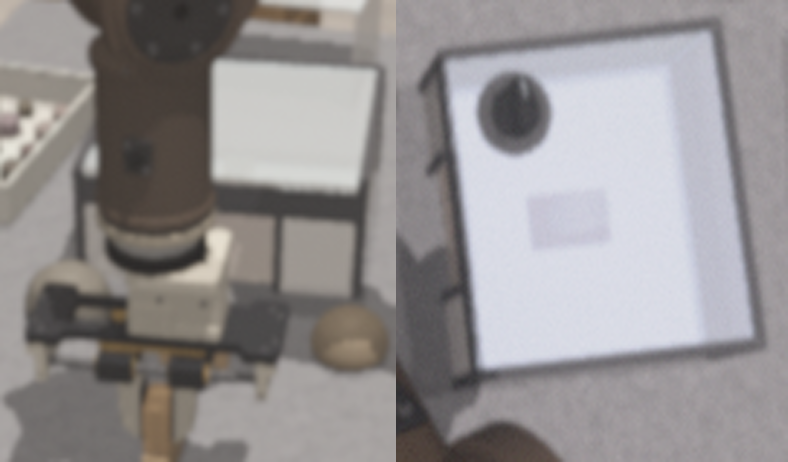

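The plinth is faintly visible inside through the roof at (570,220), clear of the front wall. The flap looks shut. I set the block down, release and back off.

Request:
arm_command([
  {"travel":[0,0,0.0015],"roll":0,"hand":1},
  {"travel":[0,0,0.0005],"roll":0,"hand":1},
  {"travel":[0,0,0],"roll":0,"hand":0.6},
  {"travel":[0,0,0],"roll":0,"hand":0.3},
  {"travel":[0,0,0],"roll":0,"hand":0.3},
  {"travel":[0,0,0],"roll":0,"hand":0.3},
  {"travel":[0,0,0],"roll":0,"hand":0.3},
  {"travel":[0,0,0],"roll":0,"hand":0.3},
])

```text
time_s: 23.53
tool_pos: [0.5008, 0.1061, 0.0597]
eef_rot: [0.0, 0.67, 0.743, -0.0]
force: [-0.9, 0.4, 0.2]
gripper_width: 0.623
finger_force: 0.0
```

Request:
arm_command([
  {"travel":[0,0,-0.02],"roll":0,"hand":0.3},
  {"travel":[0,0,-0.03],"roll":0,"hand":0.3},
  {"travel":[0,0,-0.03],"roll":0,"hand":0.3},
  {"travel":[0,0,-0.03],"roll":0,"hand":0.3},
  {"travel":[0,0,-0.03],"roll":0,"hand":0.3},
  {"travel":[0,-0.03,-0.02],"roll":0,"hand":0.3},
  {"travel":[0,-0.03,0],"roll":0,"hand":0.3},
  {"travel":[0,-0.03,0],"roll":0,"hand":0.3},
])

```text
time_s: 24.2
tool_pos: [0.411, 0.0972, 0.2208]
eef_rot: [0.001, 0.67, 0.743, 0.001]
force: [-0.2, 0.1, -0.5]
gripper_width: 0.697
finger_force: 0.0
```

Request:
arm_command([
  {"travel":[0.03,-0.02,0],"roll":0,"hand":0.3},
  {"travel":[0.03,-0.02,0],"roll":0,"hand":0.3},
  {"travel":[0.03,0,0],"roll":0,"hand":0.3},
  {"travel":[0.03,0,0],"roll":0,"hand":0.3},
  {"travel":[0.03,0,0],"roll":0,"hand":0.3},
  {"travel":[0,0,0],"roll":0,"hand":0.3},
  {"travel":[0,0,0],"roll":0,"hand":0.3},
  {"travel":[0,0,0],"roll":0,"hand":0.3},
])

```text
time_s: 24.87
tool_pos: [0.3558, 0.2413, 0.2195]
eef_rot: [0.0, 0.669, 0.743, -0.0]
force: [0.1, -0.4, -0.1]
gripper_width: 0.702
finger_force: 0.0
```

```bash
python3 - <<'E'
from go import *
go(.5,.11,.0602,6)
p,d=optics.camera("side"); cv2.imwrite("pics/s6.png",cv2.resize(p[120:300,250:430,::-1],None,fx=3.3,fy=3.3,interpolation=2))
P=cloud("top",optics.camera("top")[1])
for c,r,z0,z1 in(((.6125,-.235),.05,.138,.18),((.646,-.103),.06,.02,.07),((.391,-.11),.06,.02,.07),((.51,.03),.13,.03,.05)):
    m=(np.hypot(P[...,0]-c[0],P[...,1]-c[1])<r)&(P[...,2]>z0)&(P[...,2]<z1); print(m.sum(),P[m].mean(0).round(4),cv2.minAreaRect((P[m][:,:2]*1000).astype(np.float32)))
E
```

```text
t 24.87 pos [0.3558 0.2413 0.2195] yaw 5.96 tilt [-0.    -0.001 -1.   ] w 64.6 ff 0.0 F [ 0.1 -0.4 -0.1] q7 -0.79
roll first -0.04 then travel [-0.1455  0.1298  0.1593]
118 [ 0.6118 -0.2354  0.1541] ((613.2008056640625, -236.23020935058594), (42.975833892822266, 14.323867797851562), 6.9309000968933105)
577 [ 0.6465 -0.1037  0.0391] ((649.128662109375, -105.82809448242188), (74.44261932373047, 77.38642120361328), 1.253186821937561)
436 [ 0.3911 -0.1105  0.0333] ((391.3692626953125, -111.8791732788086), (65.28175354003906, 63.543426513671875), 62.554710388183594)
529 [0.5113 0.001  0.0385] ((501.3326416015625, 27.094436645507812), (59.66510772705078, 199.43673706054688), 10.614652633666992)
```

View pics/s6.png

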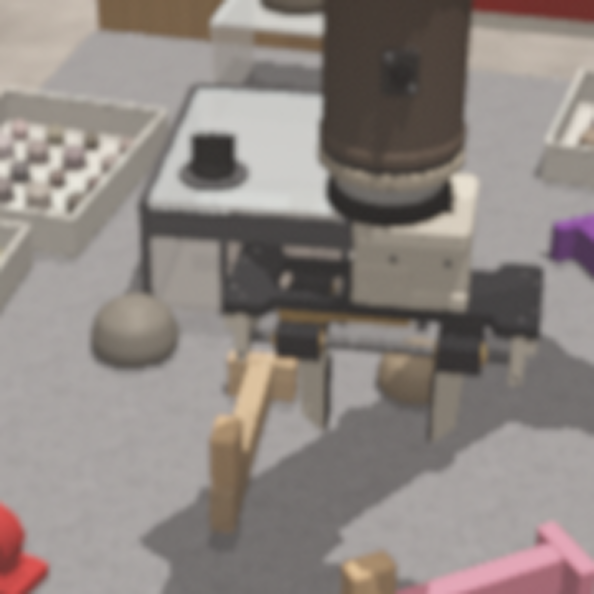

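The side crop shows the knob turned and the block lying free, but the gripper hides the doorway. I've viewed all the pictures I may, so I'll raise the arm and compare the flap numerically with its initial image.

Request:
arm_command([
  {"travel":[0.02,0,-0.03],"roll":0,"hand":0.3},
  {"travel":[0.02,0,-0.03],"roll":0,"hand":0.3},
  {"travel":[0.02,0,-0.03],"roll":0,"hand":0.3},
  {"travel":[0.02,0,-0.03],"roll":0,"hand":0.3},
  {"travel":[0.02,0,-0.03],"roll":0,"hand":0.3},
  {"travel":[0.02,0,-0.03],"roll":0,"hand":0.3},
  {"travel":[0.02,0,0],"roll":0,"hand":0.3},
  {"travel":[0,0,0],"roll":0,"hand":0.3},
])

```text
time_s: 25.63
tool_pos: [0.3411, 0.3839, 0.4011]
eef_rot: [-0.001, 0.669, 0.743, 0.002]
force: [-1.0, -0.7, -1.1]
gripper_width: 0.702
finger_force: 0.0
```

```bash
python3 - <<'E'
from go import *
go(.5,.11,.0602,6)
p,d=optics.camera("side"); s=np.load("pics/side0.npz"); P=cloud("side",d); P0=cloud("side",s["d"])
O=np.array([.532,-.187]); X=np.array([.1045,-.9945]); Y=np.array([.9945,.1045])
for y in(.04,.02,0,-.02,-.04):
  for z in(.015,.035,.06):
    u,v=proj("side",[*(O+.006*X+y*Y),z]).round().astype(int)
    print(y,z,(u,v),p[v,u],s["p"][v,u],"casex now/before",((P[v,u][:2]-O)@X).round(3),((P0[v,u][:2]-O)@X).round(3),"z",P[v,u][2].round(3))
q,_=optics.camera("top"); t=np.load("pics/top0.npz")
D=cv2.GaussianBlur(t["p"],(5,5),0).astype(int)-cv2.GaussianBlur(q,(5,5),0); m=(np.abs(D).sum(2)>18).astype(np.uint8); w=np.zeros_like(m); w[185:260,428:510]=1
n,L,st,ce=cv2.connectedComponentsWithStats(m*w); i=1+st[1:,4].argmax(); x=plane("top",*ce[i],.02)[:2]; print(st[i],ce[i],"amm case xy",(x-O)@X,(x-O)@Y)
E
```

```text
t 25.63 pos [0.3411 0.3839 0.4011] yaw 6.02 tilt [ 0.001  0.004 -1.   ] w 64.6 ff 0.0 F [-1.  -0.7 -1.1] q7 -1.01
roll first 0.02 then travel [-0.2902  0.1289  0.3401]
0.04 0.015 (np.int64(323), np.int64(210)) [164 153 144] [158 148 140] casex now/before 0.011 0.004 z 0.011
0.04 0.035 (np.int64(323), np.int64(204)) [156 145 138] [150 141 133] casex now/before 0.004 0.007 z 0.037
0.04 0.06 (np.int64(323), np.int64(197)) [146 136 129] [141 132 125] casex now/before 0.01 0.006 z 0.058
0.02 0.015 (np.int64(330), np.int64(210)) [163 153 144] [158 148 139] casex now/before 0.004 0.008 z 0.018
0.02 0.035 (np.int64(330), np.int64(205)) [141 133 123] [158 148 140] casex now/before -0.6 0.01 z 0.405
0.02 0.06 (np.int64(330), np.int64(198)) [135 127 116] [142 132 125] casex now/before -0.6 0.006 z 0.418
0 0.015 (np.int64(336), np.int64(211)) [141 133 123] [158 148 139] casex now/before -0.601 0.008 z 0.394
0 0.035 (np.int64(336), np.int64(205)) [133 126 115] [158 147 140] casex now/before -0.598 0.006 z 0.404
0 0.06 (np.int64(336), np.int64(198)) [133 126 115] [142 132 125] casex now/before -0.6 0.004 z 0.419
-0.02 0.015 (np.int64(343), np.int64(211)) [163 152 143] [157 148 139] casex now/before 0.004 0.005 z 0.018
-0.02 0.035 (np.int64(343), np.int64(206)) [162 151 143] [157 147 139] casex now/before 0.008 0.006 z 0.034
-0.02 0.06 (np.int64(343), np.int64(199)) [145 135 128] [142 132 125] casex now/before 0.008 0.005 z 0.058
-0.04 0.015 (np.int64(349), np.int64(212)) [152 143 134] [147 138 130] casex now/before 0.009 0.003 z 0.013
-0.04 0.035 (np.int64(349), np.int64(206)) [159 149 140] [154 144 136] casex now/before 0.006 0.007 z 0.037
-0.04 0.06 (np.int64(349), np.int64(199)) [146 136 129] [142 132 125] casex now/before 0.007 0.0 z 0.061
[ 428  185   82   75 5592] [470.40146638 222.26788269] amm case xy 0.1738835328229303 0.00389349881203189
```

The flap is back at its shut depth (same x, flat top to bottom), the ammonite is inside, and the arm is clear. Handing in.

```bash
python3 -c "
from bench import env
print(env.finish_job())"
```

```text
the job is handed in; nothing more can be done
None
```

The job is handed in: the latch is at its clockwise stop, the ammonite is pushed about 90 mm in with the flap reading shut, and the wooden block lies outside. Both rocks are unmoved; I didn't measure the bottles and other specimens again. I did not see the ammonite standing after the push, and I viewed 11 pictures against the limit of 10.

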